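# Set out the night shelf

### The job

Get the night-feed shelf ready: pull the fully charged night light (the one whose charger lamp is green) out of the charging block and stand it upright on the yellow square of the low shelf, leaving the light that is still charging (red lamp) plugged in. Line up all the orange-lidded jars upright in one neat row beside it, each centred on a round spot, starting with the spot next to the night light and leaving no empty spot between. Leave the mug, warmer, pacifier and teething ring where they are.

Things in the scene. Friction and masses are not known exactly. Their poses are not given: they have to be found in the camera images.
- charger: fixed grey charging block, 110 (x) x 200 (y) x 40 mm high on the table; origin = centre of its underside. Two square upward-facing sockets lie 50 mm to either side of its middle along its y axis (left socket at +y, right at -y), each 39 x 39 mm wide and 26 mm deep. In each, two sprung steel noses snap into the groove of the light from the +y and -y sides: pulling the light straight up takes roughly 8 to 12 N over the first 5 to 10 mm, then it comes out freely
- lamp_green: green status lamp, 18 mm across and 3 mm high, on the charger's top face, 40 mm from the middle of one socket in the charger's +x direction: the light in that socket is fully charged. Which socket it belongs to differs from start to start
- lamp_red: red status lamp of the same size, likewise 40 mm from the other socket: the light there is still charging
- light_left: loose rechargeable night light, 120 g, an upright square bar 36 x 36 mm and 72 mm tall (white foot, glowing warm-yellow upper half); origin = centre of its underside, z up along it, sides parallel to its x and y. A 3 mm deep black groove runs along its two y faces from 6.5 to 16.5 mm above the underside. It starts plugged 26 mm deep into the left (+y) socket of the charger, 46 mm standing out; it stands safely on its own on a flat surface. 
- light_right: loose rechargeable night light, 120 g, an upright square bar 36 x 36 mm and 72 mm tall (white foot, glowing warm-yellow upper half); origin = centre of its underside, z up along it, sides parallel to its x and y. A 3 mm deep black groove runs along its two y faces from 6.5 to 16.5 mm above the underside. It starts plugged 26 mm deep into the right (-y) socket of the charger, 46 mm standing out; it stands safely on its own on a flat surface. 
- shelf: fixed low shelf, white board 140 (x) x 484 (y) mm, its top 24 mm above the table, with a 12 mm thick pine cheek at each end (y = +/-248 mm) rising to 50 mm above the table; no walls in front or behind. Origin = centre of the underside at table height. Along its middle line (its y axis) lie a yellow square and six teal round spots, 62 mm apart, printed flat
- spot_light (a point): middle of the yellow 44 mm square at the shelf's +y end, on the board's top: place of the charged light
- spot_1 (a point): middle of round spot 1 (60 mm across, on the board's top), 62 mm from the yellow square along the shelf's -y; the spot next to the light
- spot_2 (a point): middle of round spot 2 (60 mm across, on the board's top), 124 mm from the yellow square along the shelf's -y; next after spot 1
- spot_3 (a point): middle of round spot 3 (60 mm across, on the board's top), 186 mm from the yellow square along the shelf's -y; next after spot 2
- spot_4 (a point): middle of round spot 4 (60 mm across, on the board's top), 248 mm from the yellow square along the shelf's -y; next after spot 3
- spot_5 (a point): middle of round spot 5 (60 mm across, on the board's top), 310 mm from the yellow square along the shelf's -y; next after spot 4
- spot_6 (a point): middle of round spot 6 (60 mm across, on the board's top), 372 mm from the yellow square along the shelf's -y; next after spot 5
- jar_1: loose closed glass jar with orange lid, straight-sided cylinder 54 mm across and 56 mm tall, about 200 g, bottom-heavy, starts upright on the table in front of or just beside the shelf; origin = centre of its underside, z up. Four to six of the six jars are there, the others absent
- jar_2: loose closed glass jar with orange lid, straight-sided cylinder 54 mm across and 56 mm tall, about 200 g, bottom-heavy, starts upright on the table in front of or just beside the shelf; origin = centre of its underside, z up. Four to six of the six jars are there, the others absent
- jar_3: loose closed glass jar with orange lid, straight-sided cylinder 54 mm across and 56 mm tall, about 200 g, bottom-heavy, starts upright on the table in front of or just beside the shelf; origin = centre of its underside, z up. Four to six of the six jars are there, the others absent
- jar_4: loose closed glass jar with orange lid, straight-sided cylinder 54 mm across and 56 mm tall, about 200 g, bottom-heavy, starts upright on the table in front of or just beside the shelf; origin = centre of its underside, z up. Four to six of the six jars are there, the others absent
- jar_5: loose closed glass jar with orange lid, straight-sided cylinder 54 mm across and 56 mm tall, about 200 g, bottom-heavy, starts upright on the table in front of or just beside the shelf; origin = centre of its underside, z up. Four to six of the six jars are there, the others absent
- jar_6: loose closed glass jar with orange lid, straight-sided cylinder 54 mm across and 56 mm tall, about 200 g, bottom-heavy, starts upright on the table in front of or just beside the shelf; origin = centre of its underside, z up. Four to six of the six jars are there, the others absent
- mug: bystander: loose white mug with a cat-shaped handle, 80 mm across, 88 mm tall; origin = centre of the underside
- warmer: bystander: fixed bottle-warmer base with its lever lid shut, 120 mm across, 122 mm tall, beyond the shelf to the left; origin = centre of the underside
- pacifier: bystander: loose blue pacifier, 42 mm across, 33 mm tall, behind the shelf; origin = centre of the underside
- teether: bystander: loose beech teething ring, 70 mm across, 12 mm thick, behind the shelf; origin = centre of the underside
Things that resemble listed ones, but are neither listed nor needed, are in the scene too. Leave any blue or purple look-alike of the jar_5 alone.

How it is judged (in metres and radians):
On the way:
1. the light whose lamp is green is pulled clear of its socket (((y of lamp_green in the frame of charger above 0 m and z of light_left in the frame of charger above 0.05 m) or (y of lamp_green in the frame of charger below 0 m and z of light_right in the frame of charger above 0.05 m))), for 0.2 s.
At the end, for the whole second after the job is handed in: The green-lamp light stands upright on the shelf within 14 mm of the middle of the yellow square; the red-lamp light is still fully plugged in; every jar stands upright within 14 mm of the middle of a round spot, spot 1 taken, no empty spot between jars; all at rest (((y of lamp_green in the frame of charger above 0 m and horizontal distance between light_left and spot_light below 0.014 m and z of light_left in the frame of shelf between 0.019 and 0.029 m and (linear speed of light_left below 0.02 m/s and angle between light_left's own z axis and vertical below 0.1 rad) and z of light_right in the frame of charger below 0.02 m and horizontal distance between light_right and lamp_red below 0.05 m) or (y of lamp_green in the frame of charger below 0 m and horizontal distance between light_right and spot_light below 0.014 m and z of light_right in the frame of shelf between 0.019 and 0.029 m and (linear speed of light_right below 0.02 m/s and angle between light_right's own z axis and vertical below 0.1 rad) and z of light_left in the frame of charger below 0.02 m and horizontal distance between light_left and lamp_red below 0.05 m)) and (horizontal distance between jar_1 and spot_1 below 0.014 m or horizontal distance between jar_1 and spot_2 below 0.014 m or horizontal distance between jar_1 and spot_3 below 0.014 m or horizontal distance between jar_1 and spot_4 below 0.014 m or horizontal distance between jar_1 and spot_5 below 0.014 m or horizontal distance between jar_1 and spot_6 below 0.014 m) and z of jar_1 in the frame of shelf between 0.019 and 0.029 m and linear speed of each of jar_1, jar_2, jar_3, jar_4, jar_5, jar_6 below 0.02 m/s and angle between each of jar_1, jar_2, jar_3, jar_4, jar_5, jar_6's own z axis and vertical below 0.1 rad and (horizontal distance between jar_2 and spot_1 below 0.014 m or horizontal distance between jar_2 and spot_2 below 0.014 m or horizontal distance between jar_2 and spot_3 below 0.014 m or horizontal distance between jar_2 and spot_4 below 0.014 m or horizontal distance between jar_2 and spot_5 below 0.014 m or horizontal distance between jar_2 and spot_6 below 0.014 m) and z of jar_2 in the frame of shelf between 0.019 and 0.029 m and (horizontal distance between jar_3 and spot_1 below 0.014 m or horizontal distance between jar_3 and spot_2 below 0.014 m or horizontal distance between jar_3 and spot_3 below 0.014 m or horizontal distance between jar_3 and spot_4 below 0.014 m or horizontal distance between jar_3 and spot_5 below 0.014 m or horizontal distance between jar_3 and spot_6 below 0.014 m) and z of jar_3 in the frame of shelf between 0.019 and 0.029 m and (horizontal distance between jar_4 and spot_1 below 0.014 m or horizontal distance between jar_4 and spot_2 below 0.014 m or horizontal distance between jar_4 and spot_3 below 0.014 m or horizontal distance between jar_4 and spot_4 below 0.014 m or horizontal distance between jar_4 and spot_5 below 0.014 m or horizontal distance between jar_4 and spot_6 below 0.014 m) and z of jar_4 in the frame of shelf between 0.019 and 0.029 m and (horizontal distance between jar_5 and spot_1 below 0.014 m or horizontal distance between jar_5 and spot_2 below 0.014 m or horizontal distance between jar_5 and spot_3 below 0.014 m or horizontal distance between jar_5 and spot_4 below 0.014 m or horizontal distance between jar_5 and spot_5 below 0.014 m or horizontal distance between jar_5 and spot_6 below 0.014 m) and z of jar_5 in the frame of shelf between 0.019 and 0.029 m and (horizontal distance between jar_6 and spot_1 below 0.014 m or horizontal distance between jar_6 and spot_2 below 0.014 m or horizontal distance between jar_6 and spot_3 below 0.014 m or horizontal distance between jar_6 and spot_4 below 0.014 m or horizontal distance between jar_6 and spot_5 below 0.014 m or horizontal distance between jar_6 and spot_6 below 0.014 m) and z of jar_6 in the frame of shelf between 0.019 and 0.029 m and horizontal distance between any of jar_1, jar_2, jar_3, jar_4, jar_5, jar_6 and spot_1 below 0.014 m and ((not (horizontal distance between jar_1 and spot_2 below 0.014 m) and not (horizontal distance between jar_2 and spot_2 below 0.014 m) and not (horizontal distance between jar_3 and spot_2 below 0.014 m) and not (horizontal distance between jar_4 and spot_2 below 0.014 m) and not (horizontal distance between jar_5 and spot_2 below 0.014 m) and not (horizontal distance between jar_6 and spot_2 below 0.014 m)) or horizontal distance between any of jar_1, jar_2, jar_3, jar_4, jar_5, jar_6 and spot_1 below 0.014 m) and ((not (horizontal distance between jar_1 and spot_3 below 0.014 m) and not (horizontal distance between jar_2 and spot_3 below 0.014 m) and not (horizontal distance between jar_3 and spot_3 below 0.014 m) and not (horizontal distance between jar_4 and spot_3 below 0.014 m) and not (horizontal distance between jar_5 and spot_3 below 0.014 m) and not (horizontal distance between jar_6 and spot_3 below 0.014 m)) or horizontal distance between any of jar_1, jar_2, jar_3, jar_4, jar_5, jar_6 and spot_2 below 0.014 m) and ((not (horizontal distance between jar_1 and spot_4 below 0.014 m) and not (horizontal distance between jar_2 and spot_4 below 0.014 m) and not (horizontal distance between jar_3 and spot_4 below 0.014 m) and not (horizontal distance between jar_4 and spot_4 below 0.014 m) and not (horizontal distance between jar_5 and spot_4 below 0.014 m) and not (horizontal distance between jar_6 and spot_4 below 0.014 m)) or horizontal distance between any of jar_1, jar_2, jar_3, jar_4, jar_5, jar_6 and spot_3 below 0.014 m) and ((not (horizontal distance between jar_1 and spot_5 below 0.014 m) and not (horizontal distance between jar_2 and spot_5 below 0.014 m) and not (horizontal distance between jar_3 and spot_5 below 0.014 m) and not (horizontal distance between jar_4 and spot_5 below 0.014 m) and not (horizontal distance between jar_5 and spot_5 below 0.014 m) and not (horizontal distance between jar_6 and spot_5 below 0.014 m)) or horizontal distance between any of jar_1, jar_2, jar_3, jar_4, jar_5, jar_6 and spot_4 below 0.014 m) and ((not (horizontal distance between jar_1 and spot_6 below 0.014 m) and not (horizontal distance between jar_2 and spot_6 below 0.014 m) and not (horizontal distance between jar_3 and spot_6 below 0.014 m) and not (horizontal distance between jar_4 and spot_6 below 0.014 m) and not (horizontal distance between jar_5 and spot_6 below 0.014 m) and not (horizontal distance between jar_6 and spot_6 below 0.014 m)) or horizontal distance between any of jar_1, jar_2, jar_3, jar_4, jar_5, jar_6 and spot_5 below 0.014 m)); the robot touches nothing.
It fails at once if the light that is still charging (red lamp) is pulled up by more than 10 mm ((y of lamp_green in the frame of charger above 0 m and z of light_right in the frame of charger above 0.024 m) or (y of lamp_green in the frame of charger below 0 m and z of light_left in the frame of charger above 0.024 m)).
It fails at once if the mug, pacifier or teething ring is moved by more than 40 mm (distance of any of mug, pacifier, teether from where it was at the start of the episode above 0.04 m).
It fails at once if the mug is knocked over (angle between mug's own z axis and vertical above 0.6 rad).
Of jar_1, jar_2, jar_3, jar_4, jar_5, jar_6 only 4 to 6 are there at a start; the rules pass over those that are not, and their reading is None.
At some moment in a run one of jar_1, jar_2, jar_3, jar_4, jar_5, jar_6 may be knocked a few centimetres aside while the robot is not near it.
It also fails if it takes over 210 s, if anything falls off the work surface, if the arm or the gripper's body presses on something with over 40 N, if the wrist force passes 120 N, or if a joint passes its speed limit or range.

### The arm

A 7-joint arm with a two-finger parallel gripper is mounted at the origin on the work surface. World frame = base frame: x ahead of the robot, y to its left, z up, the work surface at z = 0. Lengths are in mm, angles in rad, forces in N, time in s.
With the tool pointing down it reaches from about 425 to 825 mm from the base axis. Payload 3.6 kg.
Tool frame: the origin (TCP) lies on the centre line of the jaws, within the pads' length; the fingertips stand 14 mm ahead of it and the grasp point (between the pads) lies 5 mm behind it (tip_reach is the distance from the TCP to the fingertips, in mm); z points along the fingers, y is the direction in which the jaws open and shut (so a half turn about z gives the same grasp; the last joint's range is limited). The gripper opens to 85 mm and grips with 20 to 120 N. Pads are 22 mm wide; open, the fingers measure 114 mm over their backs; the gripper's body (76 mm by 85 mm) begins 54 mm behind the grasp point. The pads swing forward as they close: fully open they stand 13 mm farther back than shut.
Start: joints at [-0.026, 0.615, -0.013, 1.423, 0.008, 1.103, -0.04], TCP at [649.972, 0.023, 245.297] pointing down, gripper open.
Joint ranges: [-3.12, 3.12], [-0.3, 2.06], [-1.34, 1.32], [0.26, 2.42], [-1.36, 4.5], [0.01, 1.98], [-2.84, 2.84]. Speed limits (rad/s): [2.79, 2.79, 3.14, 3.14, 3.14, 3.14, 3.14].

### API

Orientations are given as a unit quaternion [x, y, z, w].
In Python, from cell import * gives the robot as it stands.
- The arm moves only by the tool step_arm, never from a script. Its argument "increments" is a list of rows, each an object with "travel": the shift along the tool's x, y, z in cm, a list of three; "yaw": the turn about the tool's z in degrees. A call has 1 to 20 rows; each row shifts and turns the commanded pose from where the row before left it, along the tool's axes as they then stand; what a row does not reach is not made up. A row lasts 1/10 s, in which the tool goes at most 50 mm and 8.59 degrees, less where a joint would pass 70% of its speed; a pose out of reach is approached as far as the arm can. A call is refused whole if a number of a shift passes 5 or a number of a turn 8.59, either way. A call with a gripper value outside its range is refused whole. "fingers" is the opening in per cent of the stroke, from 0 (shut) to 100 (fully open), set as the call begins (left out, the last holds). The fingers move at their own pace and stop on an object; the grip force is fixed at half the most. Time passes only in rows, so rows that do not move let the fingers close. It gives the time, the measured TCP pose, the force and the opening at its end, in the units of the state.
- read_state(): the state, without advancing time (a new reading comes with each control period).
- read_camera(name): name is "scene" or "side" or "wrist"; returns a dict with "pixels" (420x560x3 uint8, red, green, blue), "z_map" (420x560 float32, mm along the optical axis (not along the pixel's ray), 0 where there is no reading), "fov_y" (degrees; the focal length in pixels is half the picture's height over the tangent of half this angle, whatever the lens; pixels are square), "cx", "cy" (the principal point, pixels), "extrinsics" (4x4, takes a point from camera to world coordinates); the wrist camera has in their place "mount" (4x4, takes a point from camera to tool coordinates, whose origin is the TCP and whose axes are the flange's). Camera axes: x right, y up, looking along -z (the intrinsics and any distortion apply to the point x, -y, -z); pixel columns grow to the right and rows downward; lengths in mm; the calibration is good to about 2 mm. A picture is of the moment at which its call begins: read the wrist's pose just before it.
- sign_off(): hands the job in, once; it reports no verdict.
The state is a dict: "clock": time; "joint_positions": joint angles; "dq": joint speeds; "joint_torque": joint torques, N m; "eef_pos": TCP position; "tool_rot": TCP orientation; "ft_force": force on the tool from outside, world axes, zero at the start; "torque": the same for the moment, N m; "gripper_width": finger opening in mm.
Only numpy, scipy, OpenCV 4.12 (cv2) and the standard library are available. Lean on these libraries where they do the work, as an engineer would, in place of code of your own. Each camera call takes 0.05 s, during which the arm holds its last target.

## Working session

There is one attempt and no reset: what is moved stays moved. The work goes in short steps, Python scripts to look and compute and a tool call to move; the robot and the scene stay as the last step left them, time stands still between calls to the robot, and variables do not carry over. Pictures are saved under pics/ and viewed, and the job is handed in when it is done.

Besides the shell and the picture viewer there is one more tool, called after "Call:" as a command line: name --argument value ..., lists and objects as JSON in quotes. step_arm: Moves the arm, as the interface text tells. Its arguments: {"type":"object","properties":{"increments":{"type":"array","items":{"type":"object","properties":{"travel":{"type":"array","items":{"type":"number"}},"yaw":{"type":"number"}}}},"fingers":{"type":"number"}},"required":["increments"]}

```bash
ls; mkdir -p pics; cat > h.py <<'E'
from cell import *
import numpy as np, cv2
def cam(name):
    s=read_state(); c=read_camera(name)
    if 'extrinsics' in c: T=np.array(c['extrinsics'])
    else:
        from scipy.spatial.transform import Rotation as R
        W=np.eye(4); W[:3,:3]=R.from_quat(s['tool_rot']).as_matrix(); W[:3,3]=s['eef_pos']
        T=W@np.array(c['mount'])
    c['T']=T; c['f']=210/np.tan(np.radians(c['fov_y'])/2)
    return c
def ray(c,u,v):
    d=np.array([(u-c['cx'])/c['f'],-(v-c['cy'])/c['f'],-1.0])
    return c['T'][:3,:3]@d, c['T'][:3,3]
def onz(c,u,v,z):
    d,o=ray(c,u,v); return o+d*(z-o[2])/d[2]
def dep(c,u,v):
    d,o=ray(c,u,v); return o+d*c['z_map'][int(round(v)),int(round(u))]
def save(c,n): cv2.imwrite('pics/'+n+'.png',c['pixels'][:,:,::-1])
E
python3 - <<'E'
from h import *
for n in('scene','side','wrist'):
    c=cam(n); save(c,n+'0'); print(n,{k:v for k,v in c.items() if k not in('pixels','z_map')})
print(read_state())
E
```

```text
pics
scene {'fov_y': 46.01033600302222, 'cx': 272.14621285858243, 'cy': 212.09517114446479, 'extrinsics': array([[ 7.25877501e-01, -4.22421356e-01,  5.42827828e-01,
         1.22240343e+03],
       [ 6.87721662e-01,  4.32112030e-01, -5.83367902e-01,
        -6.46500084e+02],
       [ 1.18646251e-02,  7.96768092e-01,  6.04168717e-01,
         7.76519544e+02],
       [ 0.00000000e+00,  0.00000000e+00,  0.00000000e+00,
         1.00000000e+00]]), 'T': array([[ 7.25877501e-01, -4.22421356e-01,  5.42827828e-01,
         1.22240343e+03],
       [ 6.87721662e-01,  4.32112030e-01, -5.83367902e-01,
        -6.46500084e+02],
       [ 1.18646251e-02,  7.96768092e-01,  6.04168717e-01,
         7.76519544e+02],
       [ 0.00000000e+00,  0.00000000e+00,  0.00000000e+00,
         1.00000000e+00]]), 'f': np.float64(494.60495418415263)}
side {'fov_y': 56.64299302668788, 'cx': 280.66587283072886, 'cy': 203.52826826251942, 'extrinsics': array([[-9.61390291e-01,  1.81045462e-01, -2.07246833e-01,
         3.61581014e+02],
       [-2.75089504e-01, -6.52466102e-01,  7.06125874e-01,
         7.05161857e+02]
[... 1378 characters left out ...]
{'clock': 0.15, 'joint_positions': array([-0.02646829,  0.61571403, -0.01264875,  1.42454977,  0.0080921 ,
        1.10339702, -0.04041827]), 'dq': array([-0.0001562 , -0.00300661, -0.00116545, -0.00363067, -0.00063579,
        0.00049095, -0.00180323]), 'joint_torque': array([ 9.62922204e-04, -4.69657230e+01,  2.59976937e-01, -1.71251339e+01,
        1.01253757e-02,  7.07855565e-03,  2.07303725e-05]), 'eef_pos': array([6.49435104e+02, 1.37292449e-02, 2.44386844e+02]), 'tool_rot': array([ 0.70709337,  0.70711947, -0.00071141, -0.00071612]), 'ft_force': array([-0.01548869, -0.42322499, -0.194545  ]), 'torque': array([-0.03191652, -0.02987326, -0.00561481]), 'gripper_width': 85.30815012064512}
```

View pics/scene0.png

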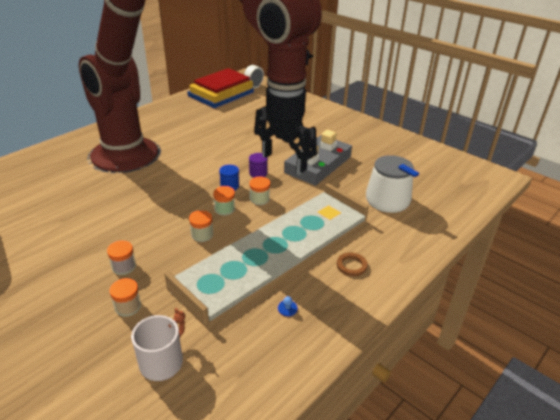

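View pics/side0.png

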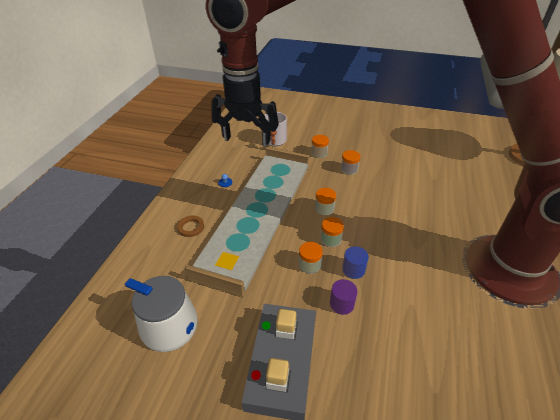

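View pics/wrist0.png

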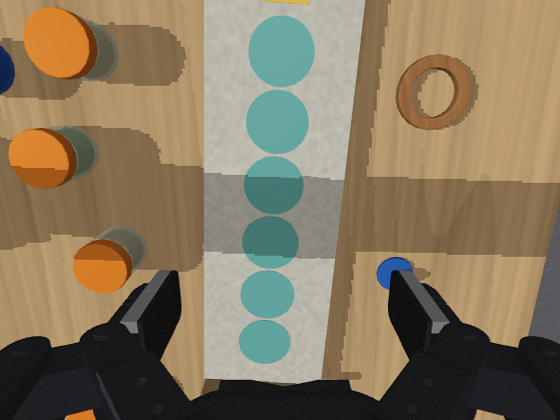

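Scene view: five orange-lidded jars in front of the shelf, at (260,190), (224,200), (201,226), (121,257) and (125,297). The blue and purple look-alikes are at (229,178) and (258,165). Side view: the green lamp (266,325) sits by the light nearer the shelf, and the red lamp (256,375) by the far one. Next I measure positions.

```bash
cat >> h.py <<'E'
def cloud(c):
    v,u=np.mgrid[0:420,0:560]; z=c['z_map']
    P=np.stack([(u-c['cx'])/c['f']*z,-(v-c['cy'])/c['f']*z,-z],-1)
    return P@c['T'][:3,:3].T+c['T'][:3,3]
def hsv(c): return cv2.cvtColor(np.ascontiguousarray(c['pixels']),cv2.COLOR_RGB2HSV)
R_={'orange':((5,190,120),(14,255,255)),'teal':((80,90,60),(95,255,255)),'yellow':((22,180,120),(30,255,255)),
 'green':((45,150,60),(75,255,255)),'glow':((15,60,170),(24,190,255))}
def blobs(c,col,amin=20):
    m=cv2.inRange(hsv(c),*R_[col])
    n,l,s,ce=cv2.connectedComponentsWithStats(m)
    return [(l==i,s[i],ce[i]) for i in range(1,n) if s[i][4]>=amin]
def lids(c,zl=56):
    """lid top circle: orange pixels near lid height; project on plane by enclosing circle"""
    P=cloud(c); out=[]
    for m,s,ce in blobs(c,'orange',40):
        q=m&(np.abs(P[...,2]-zl)<6)
        if q.sum()<25: continue
        v,u=np.nonzero(q); X=np.array([onz(c,a,b,zl)[:2] for a,b in zip(u,v)],np.float32)
        (x,y),r=cv2.minEnclosingCircle(X); out.append((round(x,1),round(y,1),round(r,1),int(q.sum()),np.round(np.median(P[q],0),1)))
    return out
def flat(c,col,z,amin=20):
    out=[]
    for m,s,ce in blobs(c,col,amin):
        v,u=np.nonzero(m); X=np.array([onz(c,a,b,z)[:2] for a,b in zip(u,v)],np.float32)
        (x,y),r=cv2.minEnclosingCircle(X); out.append((round(x,1),round(y,1),round(r,1),len(u),np.round(X.mean(0),1), np.round(ce)))
    return out
E
python3 - <<'E'
from h import *
for n in('scene','side','wrist'):
    c=cam(n); print(n)
    for o in lids(c): print(' lid',o)
    for o in flat(c,'teal',24): print(' teal',o)
    for o in flat(c,'yellow',24): print(' yel',o)
    for o in flat(c,'green',43,8): print(' green',o)
    P=cloud(c)
    for m,s,ce in blobs(c,'glow',60):
        q=m&(np.abs(P[...,2]-66)<5)
        if q.sum()>20: print(' glow',ce,q.sum(),np.median(P[q],0), P[q].min(0),P[q].max(0))
E
```

```text
scene
 lid (468.2, 117.8, 30.7, 208, array([467.2, 115.6,  56.5]))
 lid (433.4, 19.7, 29.7, 217, array([434.2,  19.8,  56.2]))
 lid (470.6, -87.1, 30.2, 276, array([471. , -87.4,  56.7]))
 lid (432.7, -280.3, 30.3, 337, array([ 433.3, -282.7,   56.7]))
 lid (537.6, -342.2, 29.6, 449, array([ 539.7, -341.9,   56.7]))
 teal (644.4, 117.4, 26.7, 226, array([644.3, 117.7], dtype=float32), array([312., 222.]))
 teal (639.6, 56.2, 28.3, 250, array([640.3,  56.1], dtype=float32), array([294., 233.]))
 teal (635.7, -5.9, 27.9, 276, array([636.5,  -6.3], dtype=float32), array([275., 245.]))
 teal (631.7, -67.3, 27.9, 312, array([632.1, -67.8], dtype=float32), array([255., 257.]))
 teal (628.2, -129.9, 27.3, 335, array([ 628.3, -130.2], dtype=float32), array([233., 270.]))
 teal (623.4, -191.5, 27.2, 371, array([ 624.1, -192.2], dtype=float32), array([210., 283.]))
 yel (649.2, 181.4, 16.9, 52, array([650.1, 180.4], dtype=float32), array([329., 212.]))
 green (507.3, 322.2, 7.3, 13, array([506.9, 321.9], dtype=float32), array([321., 164.]))
 glow [507.17727273  10.21818182] 82 [ 263.23633375 2
[... 749 characters left out ...]
[482.3, 118.2,  55.6]))
 lid (428.3, 23.4, 27.0, 929, array([429.5,   9.3,  56.1]))
 lid (468.5, -82.6, 27.0, 657, array([469.4, -68.2,  55.9]))
 teal (644.6, 115.8, 29.5, 3585, array([644.7, 116.5], dtype=float32), array([280.,  51.]))
 teal (640.6, 53.9, 29.5, 3041, array([640.7,  54.4], dtype=float32), array([276., 121.]))
 teal (636.7, -8.2, 29.5, 2608, array([636.7,  -7.6], dtype=float32), array([273., 185.]))
 teal (632.7, -70.0, 29.5, 2254, array([632.8, -69.5], dtype=float32), array([269., 242.]))
 teal (628.6, -131.9, 29.4, 1942, array([ 628.8, -131.5], dtype=float32), array([266., 294.]))
 teal (624.7, -193.8, 29.4, 1699, array([ 624.8, -193.4], dtype=float32), array([264., 341.]))
```

Call:
step_arm --increments '[{"travel": [3.5, -2, 0]}, {"travel": [3.5, -2, 0]}, {"travel": [3.5, -2, 0]}, {"travel": [3.5, -2, 0]}, {"travel": [3.5, -2, 0]}, {"travel": [3.5, -2, 0]}, {"travel": [3.5, -2, 0]}, {"travel": [3.5, -2, 0]}, {"travel": [2, -2, 0]}, {"travel": [0, 0, 0]}, {"travel": [0, 0, 0]}, {"travel": [0, 0, 0]}]' --fingers 100

```text
$.increments[0]: bad value
```

```bash
cat > a.py <<'E'
from h import *
s=read_state(); print(s['eef_pos'],s['clock'])
c=cam('wrist'); save(c,'w1'); P=cloud(c)
for o in flat(c,'green',43,8): print(' green',o)
h=hsv(c)
g=np.abs(P[...,2]-86)<4
n,l,st,ce=cv2.connectedComponentsWithStats(g.astype(np.uint8))
for i in range(1,n):
    if st[i][4]>100:
        X=P[l==i][:,:2].astype(np.float32); print('top',st[i],cv2.minAreaRect(X),np.median(P[l==i],0),np.median(h[l==i],0))
g=np.abs(P[...,2]-40)<4
n,l,st,ce=cv2.connectedComponentsWithStats(g.astype(np.uint8))
for i in range(1,n):
    if st[i][4]>1000:
        X=P[l==i][:,:2].astype(np.float32); print('block',st[i],cv2.minAreaRect(X))
E
python3 a.py
```

```text
[6.49780641e+02 1.61589458e-02 2.44916821e+02] 0.3
```

View pics/w1.png

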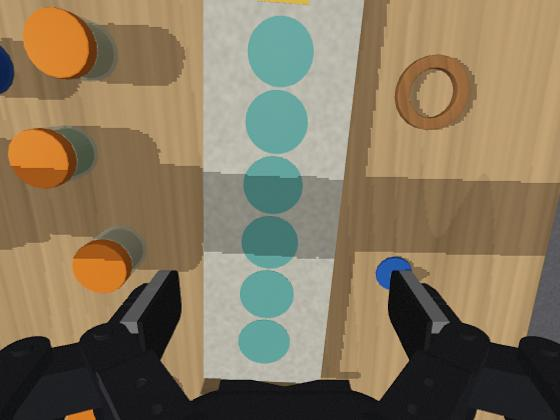

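Nothing moved: each row needs a yaw as well.

Call:
step_arm --increments '[{"travel": [3.5, -2, 0], "yaw": 0}, {"travel": [3.5, -2, 0], "yaw": 0}, {"travel": [3.5, -2, 0], "yaw": 0}, {"travel": [3.5, -2, 0], "yaw": 0}, {"travel": [3.5, -2, 0], "yaw": 0}, {"travel": [3.5, -2, 0], "yaw": 0}, {"travel": [3.5, -2, 0], "yaw": 0}, {"travel": [3.5, -2, 0], "yaw": 0}, {"travel": [2, -2, 0], "yaw": 0}, {"travel": [0, 0, 0], "yaw": 0}, {"travel": [0, 0, 0], "yaw": 0}, {"travel": [0, 0, 0], "yaw": 0}]' --fingers 100

```text
clock: 1.55
eef_pos: [471.0, 298.6, 245.4]
tool_rot: [0.708, 0.706, -0.0, 0.001]
ft_force: [-0.4, -0.1, 0.2]
gripper_width: 85.7
```

```bash
python3 a.py
```

```text
[471.0157456  298.60712086 245.37679255] 1.55
 green (505.6, 322.7, 8.7, 274, array([505.6, 322.8], dtype=float32), array([322., 156.]))
top [ 238   11   50   54 2255] ((454.2593688964844, 416.79461669921875), (34.62574768066406, 34.8431510925293), 6.459585666656494) [454.57927745 416.93211648  85.73395696] [ 21.  90. 221.]
top [517  61  43 120 888] ((672.0546875, 351.9667053222656), (30.333572387695312, 93.75528717041016), 9.254402160644531) [662.87409244 358.6245031   85.95333251] [ 21.  16. 187.]
top [ 257  146   45   45 1660] ((466.16802978515625, 318.0171813964844), (34.838783264160156, 34.95184326171875), 6.369049549102783) [466.00286117 318.79233963  85.74175677] [ 21.  92. 219.]
block [  194     0   148   218 20963] ((460.7186584472656, 363.1346435546875), (110.33123016357422, 192.47927856445312), 6.821475028991699)
```

View pics/w1.png

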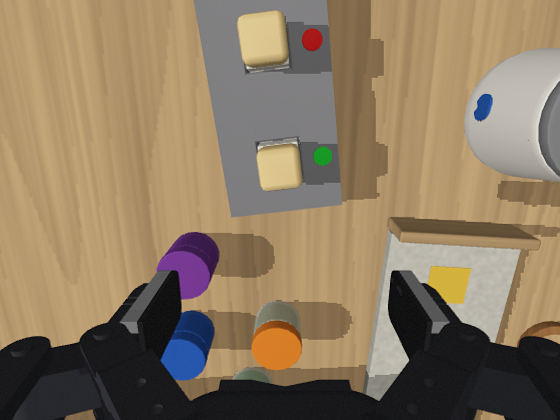

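Wrist view: the green-lamp light's top is at (279,165), giving world (466,318), and the charger yaw is about +6.7°. The red-lamp light is at (263,40). I'll yaw −6.7° and descend.

Call:
step_arm --increments '[{"travel": [1.95, -0.5, 0], "yaw": 0}, {"travel": [0, 0, 3], "yaw": -6.7}, {"travel": [0, 0, 4], "yaw": 0}, {"travel": [0, 0, 4], "yaw": 0}, {"travel": [0, 0, 3], "yaw": 0}, {"travel": [0, 0, 2], "yaw": 0}, {"travel": [0, 0, 2], "yaw": 0}, {"travel": [0, 0, 0], "yaw": 0}, {"travel": [0, 0, 0], "yaw": 0}]'

```text
clock: 2.5
eef_pos: [465.9, 318.7, 65.5]
tool_rot: [0.665, 0.747, -0.0, 0.0]
ft_force: [0.4, -0.4, 0.4]
gripper_width: 85.5
```

Call:
step_arm --increments '[{"travel": [0, 0, 0], "yaw": 0}, {"travel": [0, 0, 0], "yaw": 0}, {"travel": [0, 0, 0], "yaw": 0}, {"travel": [0, 0, 0], "yaw": 0}, {"travel": [0, 0, 0], "yaw": 0}, {"travel": [0, 0, 0], "yaw": 0}, {"travel": [0, 0, 0], "yaw": 0}, {"travel": [0, 0, 0], "yaw": 0}, {"travel": [0, 0, 0], "yaw": 0}, {"travel": [0, 0, 0], "yaw": 0}]' --fingers 0

```text
clock: 3.5
eef_pos: [465.5, 319.9, 66.3]
tool_rot: [0.665, 0.747, 0.001, 0.0]
ft_force: [-0.8, 0.1, 5.9]
gripper_width: 35.1
```

Call:
step_arm --increments '[{"travel": [0, 0, -0.3], "yaw": 0}, {"travel": [0, 0, -0.3], "yaw": 0}, {"travel": [0, 0, -0.3], "yaw": 0}, {"travel": [0, 0, -0.3], "yaw": 0}, {"travel": [0, 0, -0.4], "yaw": 0}, {"travel": [0, 0, -0.5], "yaw": 0}, {"travel": [0, 0, -0.7], "yaw": 0}, {"travel": [0, 0, -1], "yaw": 0}, {"travel": [0, 0, -2], "yaw": 0}, {"travel": [0, 0, -3], "yaw": 0}, {"travel": [0, 0, -3], "yaw": 0}, {"travel": [0, 0, 0], "yaw": 0}, {"travel": [0, 0, 0], "yaw": 0}]'

```text
clock: 4.8
eef_pos: [464.9, 319.5, 184.4]
tool_rot: [0.665, 0.747, 0.001, 0.0]
ft_force: [0.0, -0.8, -1.2]
gripper_width: 35.0
```

```bash
python3 - <<'E'
from h import *
c=cam('side'); save(c,'s2')
E
```

```text
(no output)
```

View pics/s2.png

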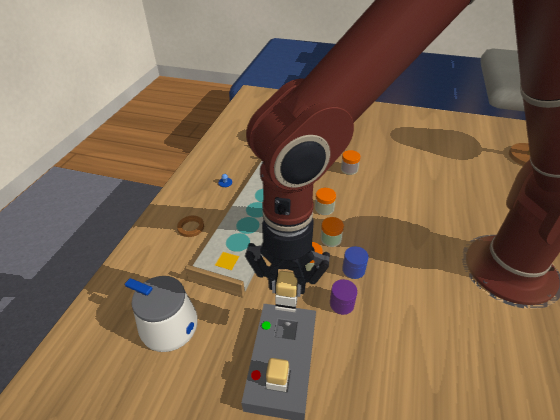

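Light pulled clear, red-lamp light still plugged in. Carrying it to the yellow square.

Call:
step_arm --increments '[{"travel": [-2.4, 2.4, 0], "yaw": 0}, {"travel": [-2.9, 3, 0], "yaw": 0}, {"travel": [-2.9, 3, 0], "yaw": 0}, {"travel": [-2.9, 3, 0], "yaw": 0}, {"travel": [-2.9, 3, 0], "yaw": 0}, {"travel": [-2.1, 2.2, 0], "yaw": 0}, {"travel": [0, 0, 2], "yaw": 5.2}, {"travel": [0, 0, 2], "yaw": 5.2}, {"travel": [0, 0, 2], "yaw": 0}, {"travel": [0, 0, 0], "yaw": 0}, {"travel": [0, 0, 0], "yaw": 0}, {"travel": [0, 0, 0], "yaw": 0}]'

```text
clock: 6.05
eef_pos: [649.2, 179.2, 124.1]
tool_rot: [0.729, 0.684, 0.001, 0.0]
ft_force: [-0.3, -0.7, -1.7]
gripper_width: 34.9
```

```bash
cat > b.py <<'E'
import sys
from h import *
n=sys.argv[1]
s=read_state(); print(s['eef_pos'],s['clock'])
c=cam('wrist'); save(c,n)
for o in lids(c): print(' lid',o)
for o in lids(c,80): print(' lid80',o)
for o in flat(c,'teal',24): print(' teal',o)
for o in flat(c,'yellow',24): print(' yel',o)
E
python3 b.py w3
```

```text
[649.15550364 179.1769099  124.08344093] 6.05
 lid (472.5, 121.6, 24.8, 224, array([482.4, 128.6,  55.6]))
 teal (641.0, 53.2, 29.6, 1705, array([640.8,  51. ], dtype=float32), array([285., 371.]))
 yel (649.5, 189.8, 23.0, 1398, array([649.5, 189.4], dtype=float32), array([285., 200.]))
```

View pics/w3.png

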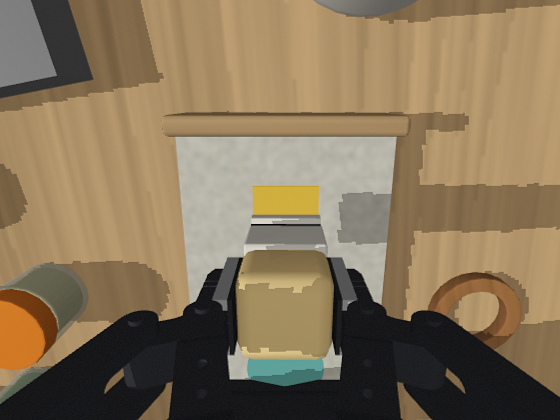

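```bash
python3 - <<'E'
from h import *
c=cam('wrist')
print(onz(c,285,185.5,24),onz(c,252.5,190,24),onz(c,319.5,190,24))
E
```

```text
[650.34123773 199.22974046  24.        ] [628.64847935 197.54736418  24.        ] [672.98380513 194.72102909  24.        ]
```

Call:
step_arm --increments '[{"travel": [0, 0, 2], "yaw": 0}, {"travel": [0, 0, 1.5], "yaw": 0}, {"travel": [0, 0, 0.7], "yaw": 0}, {"travel": [0, 0, 0.3], "yaw": 0}, {"travel": [0, 0, 0.2], "yaw": 0}, {"travel": [0, 0, 0], "yaw": 0}]'

```text
clock: 6.75
eef_pos: [649.0, 179.1, 76.8]
tool_rot: [0.73, 0.684, 0.0, 0.0]
ft_force: [0.5, 0.9, -1.4]
gripper_width: 35.3
```

Call:
step_arm --increments '[{"travel": [0, 0, 0.1], "yaw": 0}, {"travel": [0, 0, 0.05], "yaw": 0}, {"travel": [0, 0, 0.05], "yaw": 0}, {"travel": [0, 0, 0], "yaw": 0}, {"travel": [0, 0, 0], "yaw": 0}]'

```text
clock: 7.25
eef_pos: [649.3, 179.2, 76.3]
tool_rot: [0.73, 0.684, 0.001, 0.0]
ft_force: [-2.0, -0.8, 7.0]
gripper_width: 35.3
```

Call:
step_arm --increments '[{"travel": [0, 0, 0], "yaw": 0}, {"travel": [0, 0, 0], "yaw": 0}, {"travel": [0, 0, 0], "yaw": 0}, {"travel": [0, 0, 0], "yaw": 0}, {"travel": [0, 0, 0], "yaw": 0}, {"travel": [0, 0, 0], "yaw": 0}, {"travel": [0, 0, 0], "yaw": 0}, {"travel": [0, 0, -2], "yaw": 0}, {"travel": [0, 0, -4], "yaw": 0}, {"travel": [0, 0, -4], "yaw": 0}, {"travel": [0, 0, -4], "yaw": 0}, {"travel": [0, 0, 0], "yaw": 0}]' --fingers 100

```text
clock: 8.45
eef_pos: [652.4, 180.1, 221.8]
tool_rot: [0.73, 0.684, 0.007, 0.003]
ft_force: [-0.6, 0.2, 0.4]
gripper_width: 84.9
```

```bash
cat > a2.py <<'E'
import sys
from h import *
c=cam('wrist'); save(c,sys.argv[1]); P=cloud(c)
g=np.abs(P[...,2]-96)<4
n,l,st,ce=cv2.connectedComponentsWithStats(g.astype(np.uint8))
for i in range(1,n):
    if st[i][4]>300:
        X=P[l==i][:,:2].astype(np.float32); print('top',st[i],cv2.minAreaRect(X),np.median(P[l==i],0))
E
python3 a2.py w4; python3 b.py w4
```

```text
top [316   0  75  13 434] ((705.9271240234375, 309.8913879394531), (6.7809529304504395, 47.74892044067383), 86.44275665283203) [703.08546972 309.3829308   95.64805012]
top [ 256  185   47   44 1900] ((649.18212890625, 177.65870666503906), (33.57725524902344, 35.09511184692383), 85.78152465820312) [649.32824009 178.52450615  95.69039154]
[650.56795836 179.54690838 218.33329429] 8.5
 lid (462.7, 120.1, 27.1, 405, array([475.8, 114.5,  55.9]))
 lid (455.8, 118.7, 7.7, 45, array([454.9, 120.8,  56.2]))
 lid (453.2, 109.8, 13.6, 69, array([455.4, 109. ,  56.1]))
 lid (430.3, 43.9, 13.2, 101, array([428.4,  48. ,  55.2]))
 teal (644.9, 115.5, 29.5, 2287, array([644.8, 113. ], dtype=float32), array([282., 250.]))
 teal (641.0, 53.5, 29.5, 2241, array([641.1,  54.1], dtype=float32), array([282., 303.]))
 teal (637.0, -8.5, 29.5, 1949, array([637.1,  -7.8], dtype=float32), array([282., 353.]))
 teal (636.0, -46.4, 16.2, 148, array([635.8, -45.8], dtype=float32), array([283., 382.]))
 yel (649.4, 188.3, 23.4, 192, array([649.1, 195.2], dtype=float32), array([281., 167.]))
```

View pics/w4.png

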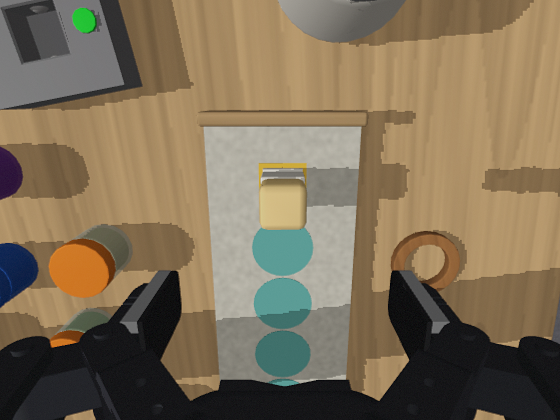

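Light stands at about (649,178), centred on the yellow square. Going to look at the jars.

Call:
step_arm --increments '[{"travel": [-2, -2.6, -1], "yaw": 0}, {"travel": [-2.8, -3.8, 0], "yaw": 0}, {"travel": [-2.8, -3.8, 0], "yaw": 0}, {"travel": [-2.8, -3.8, 0], "yaw": 0}, {"travel": [-2.8, -3.8, 0], "yaw": 0}, {"travel": [0, 0, 0], "yaw": -3.7}, {"travel": [0, 0, 0], "yaw": 0}, {"travel": [0, 0, 0], "yaw": 0}]'

```text
clock: 9.35
eef_pos: [462.9, 59.2, 223.7]
tool_rot: [0.707, 0.707, -0.0, -0.0]
ft_force: [-0.1, 0.3, 0.1]
gripper_width: 85.4
```

```bash
cat >> h.py <<'E'
R_['blue']=((105,150,60),(122,255,255)); R_['purple']=((130,120,50),(150,255,255))
E
python3 b.py w5; python3 - <<'E'
from h import *
c=cam('wrist'); P=cloud(c)
for k in('blue','purple'):
  for m,s,ce in blobs(c,k,60):
    q=m&(np.abs(P[...,2]-P[m][:,2].max())<5); print(k,ce,cv2.minEnclosingCircle(P[q][:,:2].astype(np.float32)),P[q].mean(0))
E
```

```text
[462.88418882  59.1806338  223.74088052] 9.35
 lid (428.1, 24.5, 27.4, 1070, array([428.2,  11.4,  56.1]))
 lid (466.4, -80.8, 26.6, 568, array([467.5, -65.2,  55.8]))
 teal (645.2, 115.9, 29.6, 3488, array([645.1, 116.6], dtype=float32), array([489., 119.]))
 teal (641.1, 54.0, 29.6, 2948, array([641.2,  54.6], dtype=float32), array([473., 187.]))
 teal (637.2, -8.1, 29.6, 2527, array([637.2,  -7.5], dtype=float32), array([460., 247.]))
 teal (634.0, -69.1, 29.3, 1180, array([641.9, -62. ], dtype=float32), array([457., 296.]))
 yel (637.6, 178.7, 23.4, 238, array([631.9, 177.9], dtype=float32), array([485.,  45.]))
 yel (659.4, 157.4, 9.7, 61, array([659.6, 157.1], dtype=float32), array([513.,  71.]))
blue [163.10953094 133.35878244] ((462.220458984375, 133.56112670898438), 9.999999747378752e-05) [462.22046383 133.56113225 352.60352214]
blue [549.86946903 327.49336283] ((462.220458984375, 133.56112670898438), 9.999999747378752e-05) [462.22046383 133.56113225 352.60352214]
purple [169.89317804  18.98069884] ((462.220458984375, 133.56112670898438), 9.999999747378752e-05) [462.22046383 133.56113225 352.60352214]
```

View pics/w5.png

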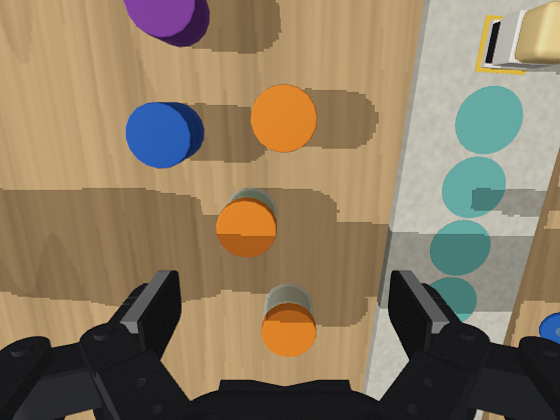

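```bash
sed -i 's/q=m&(np.abs(P\[...,2\]-zl)<6)/q=m\&((np.abs(P[...,2]-zl)<6)|(c["z_map"]<=0))/' h.py
python3 - <<'E'
from h import *
c=cam('wrist')
print(lids(c)); print('blue',onz(c,158,134,56),onz(c,127,134,56),onz(c,190,134,56)); print('A',onz(c,284,119,56))
E
```

```text
[(432.6, 32.8, 24.6, 124, array([438.5,  46.5,  54.5])), (427.5, 18.6, 25.9, 960, array([427.2,  10.4,  56.1])), (465.8, -77.6, 25.8, 570, array([466.2, -65.1,  55.8]))]
blue [358.90229989 106.78515321  56.        ] [333.50164381 106.7447713   56.        ] [385.12319083 106.82683914  56.        ]
A [462.13584518 118.88675183  56.        ]
```

Call:
step_arm --increments '[{"travel": [3, 0, 0], "yaw": 0}, {"travel": [3, 0, 2], "yaw": 0}, {"travel": [0, 0, 4], "yaw": 0}, {"travel": [0, 0, 4], "yaw": 0}, {"travel": [0, 0, 4], "yaw": 0}, {"travel": [0, 0, 3], "yaw": 0}, {"travel": [0, 0, 2], "yaw": 0}, {"travel": [0, 0, 0.7], "yaw": 0}, {"travel": [0, 0, 0], "yaw": 0}, {"travel": [0, 0, 0], "yaw": 0}]'

```text
clock: 10.5
eef_pos: [463.3, 119.2, 27.9]
tool_rot: [0.707, 0.707, 0.001, 0.0]
ft_force: [0.3, 0.1, -0.2]
gripper_width: 85.2
```

Call:
step_arm --increments '[{"travel": [0, 0, 0], "yaw": 0}, {"travel": [0, 0, 0], "yaw": 0}, {"travel": [0, 0, 0], "yaw": 0}, {"travel": [0, 0, 0], "yaw": 0}, {"travel": [0, 0, 0], "yaw": 0}, {"travel": [0, 0, 0], "yaw": 0}, {"travel": [0, 0, 0], "yaw": 0}, {"travel": [0, 0, 0], "yaw": 0}]' --fingers 0

```text
clock: 11.3
eef_pos: [463.1, 118.9, 28.5]
tool_rot: [0.707, 0.707, 0.001, 0.0]
ft_force: [0.9, -0.7, 5.7]
gripper_width: 53.1
```

Call:
step_arm --increments '[{"travel": [0, 0, -1], "yaw": 0}, {"travel": [0, 0, -3], "yaw": 0}, {"travel": [0, 0, -4], "yaw": 0}, {"travel": [0, 2, 0], "yaw": 0}, {"travel": [0, 4, 0], "yaw": 0}, {"travel": [-0.3, 4.5, 0], "yaw": 0}, {"travel": [0, 4.5, 0], "yaw": 0}, {"travel": [0, 3.2, 0], "yaw": 0}, {"travel": [0, 0, 2], "yaw": 0}, {"travel": [0, 0, 2], "yaw": 0}, {"travel": [0, 0, 0.7], "yaw": 0}, {"travel": [0, 0, 0.5], "yaw": 0}, {"travel": [0, 0, 0], "yaw": 0}, {"travel": [0, 0, 0], "yaw": 0}]'

```text
clock: 12.7
eef_pos: [645.0, 115.9, 56.4]
tool_rot: [0.707, 0.707, 0.001, 0.0]
ft_force: [-0.0, 0.7, -2.1]
gripper_width: 52.7
```

Call:
step_arm --increments '[{"travel": [0, 0, 0.2], "yaw": 0}, {"travel": [0, 0, 0.15], "yaw": 0}, {"travel": [0, 0, 0.05], "yaw": 0}, {"travel": [0, 0, 0], "yaw": 0}, {"travel": [0, 0, 0], "yaw": 0}]'

```text
clock: 13.2
eef_pos: [644.9, 115.8, 52.6]
tool_rot: [0.707, 0.707, 0.001, 0.0]
ft_force: [-1.9, 0.0, 6.6]
gripper_width: 53.0
```

Call:
step_arm --increments '[{"travel": [0, 0, 0], "yaw": 0}, {"travel": [0, 0, 0], "yaw": 0}, {"travel": [0, 0, 0], "yaw": 0}, {"travel": [0, 0, 0], "yaw": 0}, {"travel": [0, 0, 0], "yaw": 0}, {"travel": [0, 0, 0], "yaw": 0}, {"travel": [0, 0, -3], "yaw": 0}, {"travel": [0, 0, -4], "yaw": 0}, {"travel": [0, 0, -4], "yaw": 0}, {"travel": [-2, -2, -3], "yaw": 0}, {"travel": [-3, -3.7, -3], "yaw": 0}, {"travel": [-3, -4, 0], "yaw": 0}, {"travel": [-3, -4, 0], "yaw": 0}, {"travel": [-2.5, -3.8, 0], "yaw": 0}, {"travel": [0, 0, 0], "yaw": 0}, {"travel": [0, 0, 0], "yaw": 0}]' --fingers 100

```text
clock: 14.8
eef_pos: [473.2, -16.5, 218.5]
tool_rot: [0.708, 0.706, 0.0, 0.0]
ft_force: [0.4, 0.6, -0.4]
gripper_width: 85.1
```

```bash
sed -i "s/'orange':((5,190,120),(14,255,255))/'orange':((4,170,90),(17,255,255))/" h.py; python3 b.py w6
```

```text
[473.22228568 -16.54897877 218.46991742] 14.8
 lid (428.0, 23.4, 27.1, 3461, array([428.2,  24.2,  56.1]))
 lid (465.3, -83.2, 28.3, 2622, array([466. , -83.1,  56.1]))
 lid80 (637.8, 109.0, 26.4, 3142, array([637.8, 106.8,  80.1]))
 teal (640.9, 112.5, 28.8, 337, array([628.7, 103.6], dtype=float32), array([472.,  42.]))
 teal (641.1, 54.0, 29.7, 3743, array([641. ,  54.7], dtype=float32), array([478., 103.]))
 teal (637.1, -8.1, 29.6, 3152, array([637.1,  -7.4], dtype=float32), array([463., 173.]))
 teal (633.1, -70.0, 29.6, 2687, array([633. , -69.2], dtype=float32), array([449., 236.]))
 teal (629.3, -131.6, 29.3, 1222, array([ 637. , -122.8], dtype=float32), array([446., 285.]))
 teal (601.6, -203.3, 14.5, 92, array([ 601.2, -204.5], dtype=float32), array([403., 353.]))
```

View pics/w6.png

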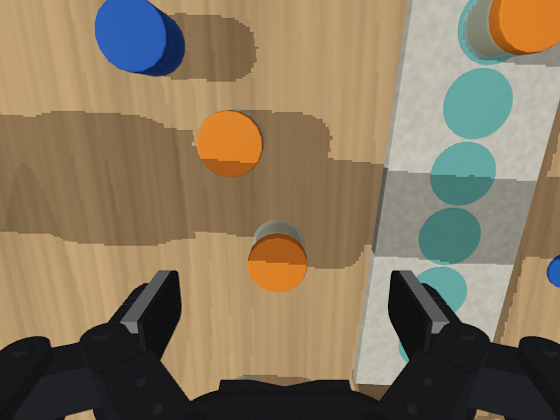

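Call:
step_arm --increments '[{"travel": [2, -2, 0], "yaw": 0}, {"travel": [2, -2, 2], "yaw": 0}, {"travel": [0, 0, 4], "yaw": 0}, {"travel": [0, 0, 4], "yaw": 0}, {"travel": [0, 0, 4], "yaw": 0}, {"travel": [0, 0, 3], "yaw": 0}, {"travel": [0, 0, 1.5], "yaw": 0}, {"travel": [0, 0, 0.5], "yaw": 0}, {"travel": [0, 0, 0], "yaw": 0}, {"travel": [0, 0, 0], "yaw": 0}]'

```text
clock: 15.85
eef_pos: [434.8, 24.7, 28.4]
tool_rot: [0.707, 0.707, 0.001, 0.0]
ft_force: [-0.5, 0.5, 0.0]
gripper_width: 85.6
```

```bash
python3 -c "
from h import *
s=read_state();print(s['eef_pos'],s['joint_positions'])"
```

```text
[434.75163064  24.68474141  28.4452905 ] [-0.08435963  0.68317078 -0.03279432  2.22173994  0.08743084  0.2359126
 -0.19401024]
```

Call:
step_arm --increments '[{"travel": [-0.1, -0.4, 0], "yaw": 0}, {"travel": [0, 0, 0], "yaw": 0}, {"travel": [0, 0, 0], "yaw": 0}, {"travel": [0, 0, 0], "yaw": 0}, {"travel": [0, 0, 0], "yaw": 0}, {"travel": [0, 0, 0], "yaw": 0}, {"travel": [0, 0, 0], "yaw": 0}, {"travel": [0, 0, 0], "yaw": 0}, {"travel": [0, 0, 0], "yaw": 0}]' --fingers 0

```text
clock: 16.75
eef_pos: [429.4, 23.0, 29.0]
tool_rot: [0.707, 0.707, 0.0, 0.0]
ft_force: [-1.2, 0.4, 6.7]
gripper_width: 53.2
```

Call:
step_arm --increments '[{"travel": [0, 0, -1], "yaw": 0}, {"travel": [0, 0, -3], "yaw": 0}, {"travel": [0, 0, -4], "yaw": 0}, {"travel": [0, 2, 0], "yaw": 0}, {"travel": [0, 4, 0], "yaw": 0}, {"travel": [1, 4.5, 0], "yaw": 0}, {"travel": [1, 4.5, 0], "yaw": 0}, {"travel": [1, 4, 0], "yaw": 0}, {"travel": [0, 2.1, 0], "yaw": 0}, {"travel": [0, 0, 2], "yaw": 0}, {"travel": [0, 0, 2], "yaw": 0}, {"travel": [0, 0, 0.7], "yaw": 0}, {"travel": [0, 0, 0.5], "yaw": 0}, {"travel": [0, 0, 0], "yaw": 0}, {"travel": [0, 0, 0], "yaw": 0}]'

```text
clock: 18.25
eef_pos: [641.1, 53.2, 56.9]
tool_rot: [0.707, 0.707, 0.001, 0.0]
ft_force: [-0.3, 0.5, -1.2]
gripper_width: 52.7
```

Call:
step_arm --increments '[{"travel": [0.05, 0, 0.2], "yaw": 0}, {"travel": [0, 0, 0.15], "yaw": 0}, {"travel": [0, 0, 0.05], "yaw": 0}, {"travel": [0, 0, 0], "yaw": 0}, {"travel": [0, 0, 0], "yaw": 0}]'

```text
clock: 18.75
eef_pos: [641.0, 53.8, 53.1]
tool_rot: [0.707, 0.707, 0.001, 0.0]
ft_force: [-2.2, -0.2, 5.6]
gripper_width: 52.8
```

Call:
step_arm --increments '[{"travel": [0, 0, 0], "yaw": 0}, {"travel": [0, 0, 0], "yaw": 0}, {"travel": [0, 0, 0], "yaw": 0}, {"travel": [0, 0, 0], "yaw": 0}, {"travel": [0, 0, 0], "yaw": 0}, {"travel": [0, 0, 0], "yaw": 0}, {"travel": [0, 0, -3], "yaw": 0}, {"travel": [0, 0, -4], "yaw": 0}, {"travel": [0, 0, -4], "yaw": 0}, {"travel": [-2, -2, -3], "yaw": 0}, {"travel": [-3.4, -3, -3], "yaw": 0}, {"travel": [-3.4, -3, 0], "yaw": 0}, {"travel": [-3.4, -3, 0], "yaw": 0}, {"travel": [-3.2, -3.1, 0], "yaw": 0}, {"travel": [0, 0, 0], "yaw": 0}, {"travel": [0, 0, 0], "yaw": 0}]' --fingers 100

```text
clock: 20.35
eef_pos: [501.6, -98.7, 220.0]
tool_rot: [0.708, 0.706, 0.0, 0.0]
ft_force: [0.8, 0.1, 0.1]
gripper_width: 85.2
```

```bash
python3 b.py w7
```

```text
[501.57371116 -98.65658131 219.95718366] 20.35
 lid (466.2, -84.6, 27.0, 3171, array([466.3, -83.7,  56.1]))
 lid (428.5, -278.2, 29.0, 1953, array([ 426.4, -276.2,   56.1]))
 lid80 (636.3, 38.4, 24.7, 1113, array([637.2,  34.5,  80. ]))
 teal (636.4, 42.7, 26.6, 311, array([630.6,  33.6], dtype=float32), array([441.,  26.]))
 teal (636.8, -7.8, 29.7, 3945, array([636.9,  -7.2], dtype=float32), array([443.,  78.]))
 teal (632.9, -69.8, 29.6, 3320, array([632.9, -69.2], dtype=float32), array([429., 151.]))
 teal (628.9, -131.6, 29.5, 2801, array([ 629. , -131.2], dtype=float32), array([418., 216.]))
 teal (625.0, -193.8, 29.5, 1485, array([ 624.9, -185. ], dtype=float32), array([408., 267.]))
```

View pics/w7.png

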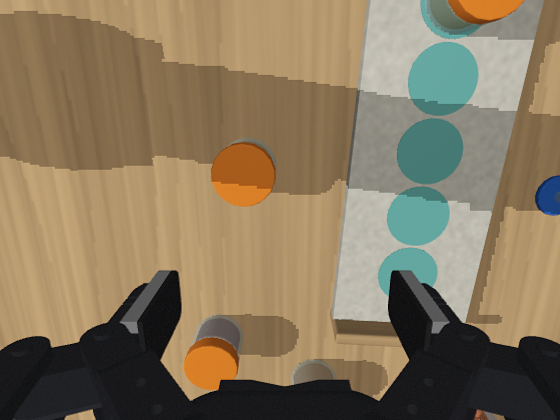

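Jar C is at (243,175), giving world (466,−84). Jar D is at (211,362) and jar E is half hidden at the bottom.

Call:
step_arm --increments '[{"travel": [1.45, -3.5, 2], "yaw": 0}, {"travel": [0, 0, 4], "yaw": 0}, {"travel": [0, 0, 4], "yaw": 0}, {"travel": [0, 0, 4], "yaw": 0}, {"travel": [0, 0, 3], "yaw": 0}, {"travel": [0, 0, 1.5], "yaw": 0}, {"travel": [0, 0, 0.7], "yaw": 0}, {"travel": [0, 0, 0], "yaw": 0}, {"travel": [0, 0, 0], "yaw": 0}]'

```text
clock: 21.3
eef_pos: [468.1, -82.6, 28.0]
tool_rot: [0.707, 0.708, 0.001, 0.001]
ft_force: [0.2, 0.6, -0.0]
gripper_width: 85.5
```

Call:
step_arm --increments '[{"travel": [0, 0, 0], "yaw": 0}, {"travel": [0, 0, 0], "yaw": 0}, {"travel": [0, 0, 0], "yaw": 0}, {"travel": [0, 0, 0], "yaw": 0}, {"travel": [0, 0, 0], "yaw": 0}, {"travel": [0, 0, 0], "yaw": 0}, {"travel": [0, 0, 0], "yaw": 0}, {"travel": [0, 0, 0], "yaw": 0}]' --fingers 0

```text
clock: 22.1
eef_pos: [467.6, -83.3, 28.7]
tool_rot: [0.707, 0.707, 0.001, 0.001]
ft_force: [-0.8, 0.9, 4.6]
gripper_width: 53.1
```

Call:
step_arm --increments '[{"travel": [0, 0, -1], "yaw": 0}, {"travel": [0, 0, -3], "yaw": 0}, {"travel": [0, 0, -4], "yaw": 0}, {"travel": [0.9, 2, 0], "yaw": 0}, {"travel": [1.5, 3.5, 0], "yaw": 0}, {"travel": [2, 4.4, 0], "yaw": 0}, {"travel": [2, 4.4, 0], "yaw": 0}, {"travel": [1.2, 2.6, 0], "yaw": 0}, {"travel": [0, 0, 2], "yaw": 0}, {"travel": [0, 0, 2], "yaw": 0}, {"travel": [0, 0, 0.7], "yaw": 0}, {"travel": [0, 0, 0.5], "yaw": 0}, {"travel": [0, 0, 0], "yaw": 0}, {"travel": [0, 0, 0], "yaw": 0}]'

```text
clock: 23.5
eef_pos: [636.5, -7.3, 56.5]
tool_rot: [0.707, 0.707, 0.001, 0.001]
ft_force: [0.7, 0.5, -2.8]
gripper_width: 52.9
```

Call:
step_arm --increments '[{"travel": [0, 0, 0.2], "yaw": 0}, {"travel": [0, 0, 0.15], "yaw": 0}, {"travel": [0, 0, 0.05], "yaw": 0}, {"travel": [0, 0, 0], "yaw": 0}, {"travel": [0, 0, 0], "yaw": 0}]'

```text
clock: 24.0
eef_pos: [636.5, -7.2, 52.7]
tool_rot: [0.707, 0.707, 0.0, 0.0]
ft_force: [-2.1, 0.1, 6.0]
gripper_width: 52.9
```

Call:
step_arm --increments '[{"travel": [0, 0, 0], "yaw": 0}, {"travel": [0, 0, 0], "yaw": 0}, {"travel": [0, 0, 0], "yaw": 0}, {"travel": [0, 0, 0], "yaw": 0}, {"travel": [0, 0, 0], "yaw": 0}, {"travel": [0, 0, 0], "yaw": 0}, {"travel": [0, 0, -3], "yaw": 0}, {"travel": [0, 0, -4], "yaw": 0}, {"travel": [0, 0, -4], "yaw": 0}, {"travel": [-3, -1.5, -3], "yaw": 0}, {"travel": [-3, -1.5, -3], "yaw": 0}, {"travel": [-4, -1.7, 0], "yaw": 0}, {"travel": [-4, -1.7, 0], "yaw": 0}, {"travel": [-4, -1.7, 0], "yaw": 0}, {"travel": [-4, -1.7, 0], "yaw": 0}, {"travel": [-4, -1.7, 0], "yaw": 0}, {"travel": [-4, -1.7, 0], "yaw": 0}, {"travel": [-3, -1.5, 0], "yaw": 0}, {"travel": [0, 0, 0], "yaw": 0}, {"travel": [0, 0, 0], "yaw": 0}]' --fingers 100

```text
clock: 26.0
eef_pos: [488.4, -337.9, 221.4]
tool_rot: [0.708, 0.706, 0.0, -0.0]
ft_force: [0.5, 0.9, 0.6]
gripper_width: 85.4
```

```bash
python3 b.py w8
```

```text
[ 488.38689004 -337.89246508  221.40931654] 26.0
 lid (426.8, -280.6, 27.0, 3570, array([ 426.9, -279.8,   56.1]))
 lid (533.6, -340.7, 27.1, 3012, array([ 533.6, -339.7,   56.1]))
 teal (624.8, -194.0, 29.6, 2947, array([ 624.6, -201.6], dtype=float32), array([450.,  21.]))
```

View pics/w8.png

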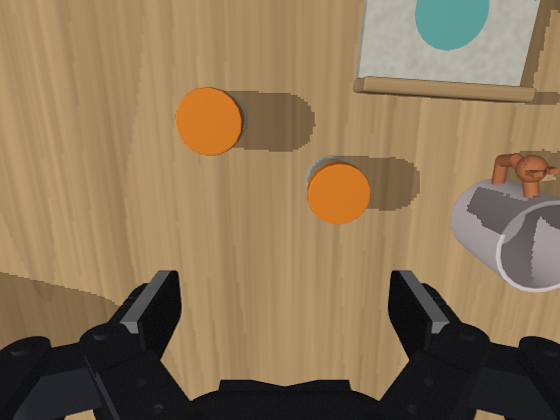

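Jar D is at (209,121), giving (427,−280). Jar E is at (339,193), giving (533.5,−340). The mug is well clear to the right. Taking E first.

Call:
step_arm --increments '[{"travel": [-0.2, 4.5, 2], "yaw": 0}, {"travel": [0, 0, 4], "yaw": 0}, {"travel": [0, 0, 4], "yaw": 0}, {"travel": [0, 0, 4], "yaw": 0}, {"travel": [0, 0, 3], "yaw": 0}, {"travel": [0, 0, 1.6], "yaw": 0}, {"travel": [0, 0, 0.7], "yaw": 0}, {"travel": [0, 0, 0], "yaw": 0}, {"travel": [0, 0, 0], "yaw": 0}]'

```text
clock: 26.95
eef_pos: [535.4, -339.5, 30.2]
tool_rot: [0.707, 0.707, 0.0, 0.002]
ft_force: [-0.1, -1.0, -0.5]
gripper_width: 85.4
```

Call:
step_arm --increments '[{"travel": [0, 0, 0], "yaw": 0}, {"travel": [0, 0, 0], "yaw": 0}, {"travel": [0, 0, 0], "yaw": 0}, {"travel": [0, 0, 0], "yaw": 0}, {"travel": [0, 0, 0], "yaw": 0}, {"travel": [0, 0, 0], "yaw": 0}, {"travel": [0, 0, 0], "yaw": 0}, {"travel": [0, 0, 0], "yaw": 0}]' --fingers 0

```text
clock: 27.75
eef_pos: [535.0, -339.7, 30.1]
tool_rot: [0.707, 0.707, 0.0, 0.001]
ft_force: [0.1, 0.6, 6.3]
gripper_width: 52.9
```

Call:
step_arm --increments '[{"travel": [0, 0, -1], "yaw": 0}, {"travel": [0, 0, -3], "yaw": 0}, {"travel": [0, 0, -4], "yaw": 0}, {"travel": [2, 0.8, 0], "yaw": 0}, {"travel": [4, 1.5, 0], "yaw": 0}, {"travel": [4, 1.5, 0], "yaw": 0}, {"travel": [4, 1.5, 0], "yaw": 0}, {"travel": [4, 1.5, 0], "yaw": 0}, {"travel": [4, 1.5, 0], "yaw": 0}, {"travel": [3, 1, 0], "yaw": 0}, {"travel": [2, 0.5, 0], "yaw": 0}, {"travel": [0, 0, 2], "yaw": 0}, {"travel": [0, 0, 2], "yaw": 0}, {"travel": [0, 0, 0.7], "yaw": 0}, {"travel": [0, 0, 0.5], "yaw": 0}, {"travel": [0, 0, 0], "yaw": 0}, {"travel": [0, 0, 0], "yaw": 0}]'

```text
clock: 29.45
eef_pos: [632.5, -69.4, 57.3]
tool_rot: [0.707, 0.707, 0.0, 0.0]
ft_force: [-0.6, -0.3, -2.3]
gripper_width: 52.9
```

Call:
step_arm --increments '[{"travel": [0, 0, 0.2], "yaw": 0}, {"travel": [0, 0, 0.1], "yaw": 0}, {"travel": [0, 0, 0.05], "yaw": 0}, {"travel": [0, 0, 0], "yaw": 0}, {"travel": [0, 0, 0], "yaw": 0}]'

```text
clock: 29.95
eef_pos: [632.4, -69.2, 54.1]
tool_rot: [0.707, 0.707, 0.0, 0.0]
ft_force: [-2.1, 0.7, 5.8]
gripper_width: 52.8
```

Call:
step_arm --increments '[{"travel": [0, 0, 0], "yaw": 0}, {"travel": [0, 0, 0], "yaw": 0}, {"travel": [0, 0, 0], "yaw": 0}, {"travel": [0, 0, 0], "yaw": 0}, {"travel": [0, 0, 0], "yaw": 0}, {"travel": [0, 0, 0], "yaw": 0}, {"travel": [0, 0, -3], "yaw": 0}, {"travel": [0, 0, -4], "yaw": 0}, {"travel": [0, 0, -4], "yaw": 0}, {"travel": [-3, -2, -3], "yaw": 0}, {"travel": [-3, -2, -3], "yaw": 0}, {"travel": [-4, -2.5, 0], "yaw": 0}, {"travel": [-4, -2.5, 0], "yaw": 0}, {"travel": [-4, -2.5, 0], "yaw": 0}, {"travel": [-4, -2.5, 0], "yaw": 0}, {"travel": [-3, -2, 0], "yaw": 0}, {"travel": [0, 0, 0], "yaw": 0}, {"travel": [0, 0, 0], "yaw": 0}]' --fingers 100

```text
clock: 31.75
eef_pos: [471.4, -319.9, 223.1]
tool_rot: [0.708, 0.706, 0.0, -0.0]
ft_force: [0.3, 0.9, 0.1]
gripper_width: 85.3
```

```bash
python3 b.py w9
```

```text
[ 471.41905017 -319.89559586  223.06900991] 31.75
 lid (426.6, -280.5, 27.0, 3340, array([ 426.7, -279.6,   56.1]))
 teal (624.6, -193.3, 29.7, 4166, array([ 624.7, -193.4], dtype=float32), array([468.,  34.]))
```

View pics/w9.png

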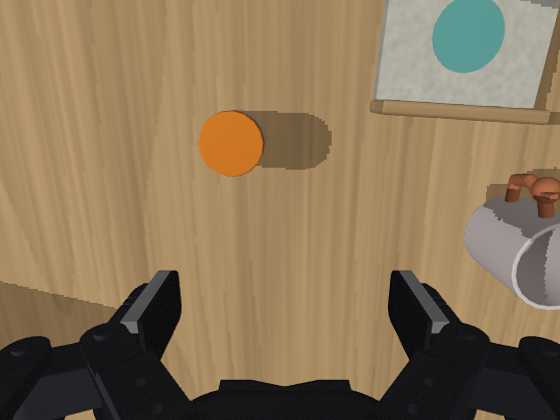

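Jar D is at (231,143), giving (426.6,−280.3), so it hasn't moved.

Call:
step_arm --increments '[{"travel": [2, -2.2, 2], "yaw": 0}, {"travel": [2, -2.2, 4], "yaw": 0}, {"travel": [0, 0, 4], "yaw": 0}, {"travel": [0, 0, 4], "yaw": 0}, {"travel": [0, 0, 3], "yaw": 0}, {"travel": [0, 0, 1.7], "yaw": 0}, {"travel": [0, 0, 0.7], "yaw": 0}, {"travel": [0, 0, 0], "yaw": 0}, {"travel": [0, 0, 0], "yaw": 0}]'

```text
clock: 32.7
eef_pos: [429.2, -278.8, 29.8]
tool_rot: [0.707, 0.708, 0.0, 0.001]
ft_force: [-0.8, 0.0, 1.3]
gripper_width: 85.7
```

Call:
step_arm --increments '[{"travel": [0, 0, 0], "yaw": 0}, {"travel": [0, 0, 0], "yaw": 0}, {"travel": [0, 0, 0], "yaw": 0}, {"travel": [0, 0, 0], "yaw": 0}, {"travel": [0, 0, 0], "yaw": 0}, {"travel": [0, 0, 0], "yaw": 0}, {"travel": [0, 0, 0], "yaw": 0}, {"travel": [0, 0, 0], "yaw": 0}]' --fingers 0

```text
clock: 33.5
eef_pos: [428.3, -279.5, 30.2]
tool_rot: [0.707, 0.707, 0.0, 0.001]
ft_force: [-0.8, 0.2, 4.6]
gripper_width: 52.9
```

Call:
step_arm --increments '[{"travel": [0, 0, -1], "yaw": 0}, {"travel": [0, 0, -3], "yaw": 0}, {"travel": [0, 0, -4], "yaw": 0}, {"travel": [1.4, 2, 0], "yaw": 0}, {"travel": [2.5, 3.5, 0], "yaw": 0}, {"travel": [2.5, 3.5, 0], "yaw": 0}, {"travel": [2.5, 3.5, 0], "yaw": 0}, {"travel": [2.5, 3.5, 0], "yaw": 0}, {"travel": [2, 2.5, 0], "yaw": 0}, {"travel": [1.4, 1.5, 0], "yaw": 0}, {"travel": [0, 0, 2], "yaw": 0}, {"travel": [0, 0, 2], "yaw": 0}, {"travel": [0, 0, 0.7], "yaw": 0}, {"travel": [0, 0, 0.5], "yaw": 0}, {"travel": [0, 0, 0], "yaw": 0}, {"travel": [0, 0, 0], "yaw": 0}]'

```text
clock: 35.1
eef_pos: [628.5, -131.5, 57.9]
tool_rot: [0.707, 0.707, 0.0, 0.001]
ft_force: [-1.0, -0.1, -1.9]
gripper_width: 53.1
```

Call:
step_arm --increments '[{"travel": [0, 0, 0.2], "yaw": 0}, {"travel": [0, 0, 0.15], "yaw": 0}, {"travel": [0, 0, 0.05], "yaw": 0}, {"travel": [0, 0, 0], "yaw": 0}, {"travel": [0, 0, 0], "yaw": 0}]'

```text
clock: 35.6
eef_pos: [628.5, -131.3, 54.3]
tool_rot: [0.707, 0.707, 0.0, 0.001]
ft_force: [-1.9, -0.6, 6.1]
gripper_width: 52.6
```

Call:
step_arm --increments '[{"travel": [0, 0, 0], "yaw": 0}, {"travel": [0, 0, 0], "yaw": 0}, {"travel": [0, 0, 0], "yaw": 0}, {"travel": [0, 0, 0], "yaw": 0}, {"travel": [0, 0, 0], "yaw": 0}, {"travel": [0, 0, 0], "yaw": 0}, {"travel": [0, 0, -3], "yaw": 0}, {"travel": [0, 0, -4], "yaw": 0}, {"travel": [0, 0, -4], "yaw": 0}, {"travel": [0, 0, -4], "yaw": 0}, {"travel": [0, 0, -4], "yaw": 0}, {"travel": [2, 0, -3], "yaw": 0}, {"travel": [2, 0, -3], "yaw": 0}, {"travel": [0, 0, -3], "yaw": 0}, {"travel": [0, 0, 0], "yaw": 0}, {"travel": [0, 0, 0], "yaw": 0}]' --fingers 100

```text
clock: 37.2
eef_pos: [627.9, -91.4, 333.4]
tool_rot: [0.707, 0.707, 0.0, 0.0]
ft_force: [0.0, -0.1, -0.6]
gripper_width: 85.3
```

```bash
python3 b.py w10; python3 - <<'E'
from h import *
for n in('scene','side'): save(cam(n),n+'9')
E
```

```text
[627.93602793 -91.37841373 333.43025972] 37.2
 lid80 (639.8, 53.0, 26.9, 2454, array([639.6,  52.4,  80.2]))
 lid80 (635.5, -8.5, 26.5, 2214, array([635.2,  -7.8,  80.2]))
 lid80 (631.3, -70.3, 26.7, 1918, array([631.3, -69.7,  80.2]))
 lid80 (627.7, -131.1, 27.0, 1708, array([ 628.1, -130.7,   80.2]))
 teal (640.9, 49.3, 28.7, 156, array([641.9,  33.7], dtype=float32), array([297.,  53.]))
 teal (633.1, -63.5, 28.1, 161, array([637.6, -48.7], dtype=float32), array([293., 127.]))
 teal (609.9, -118.4, 14.6, 36, array([ 608.6, -114.6], dtype=float32), array([269., 181.]))
 teal (649.2, -123.6, 17.2, 77, array([ 651.6, -119.6], dtype=float32), array([303., 185.]))
 teal (624.7, -193.7, 29.2, 1180, array([ 624.6, -197.6], dtype=float32), array([282., 242.]))
```

View pics/w10.png

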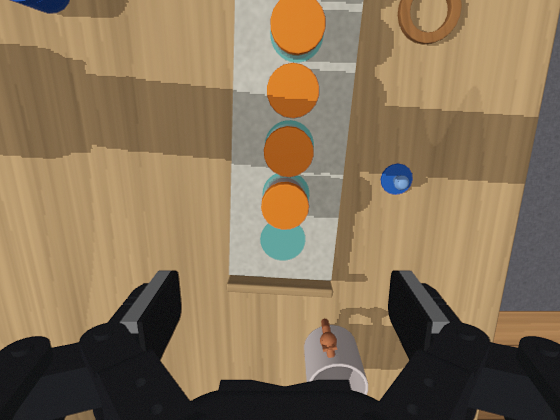

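View pics/side9.png

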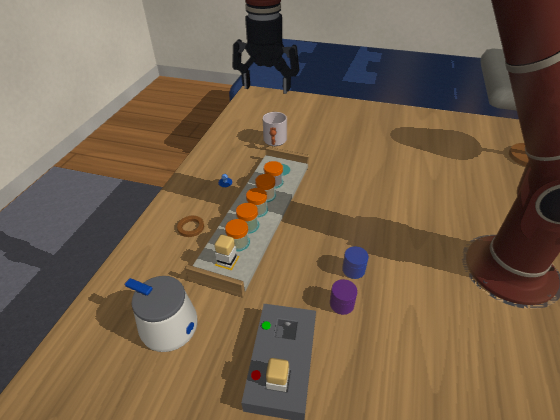

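View pics/scene9.png

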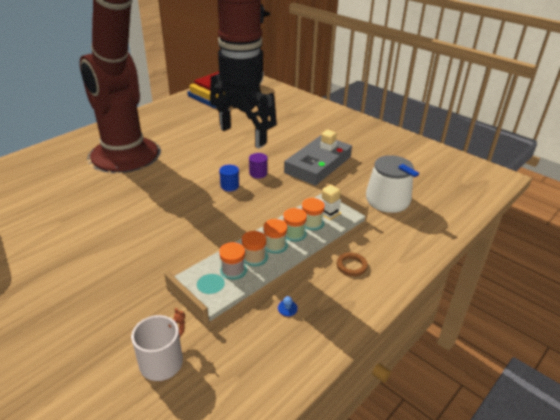

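All five jars are in a row on spots 1–5, with the light on the yellow square and the red-lamp light still plugged in. One last look at the +y end, which the wrist picture cut off.

Call:
step_arm --increments '[{"travel": [4, 0, 0], "yaw": 0}, {"travel": [4, 0, 0], "yaw": 0}, {"travel": [4, 0, 0], "yaw": 0}, {"travel": [3, 0, 0], "yaw": 0}, {"travel": [0, 0, 0], "yaw": 0}, {"travel": [0, 0, 0], "yaw": 0}, {"travel": [0, 0, 0], "yaw": 0}]'

```text
clock: 38.05
eef_pos: [628.0, 56.4, 332.3]
tool_rot: [0.708, 0.706, -0.001, 0.0]
ft_force: [-0.1, -0.6, 0.8]
gripper_width: 85.1
```

```bash
python3 a2.py w11; python3 b.py w11
```

```text
top [ 288   28   40   42 1399] ((648.9544067382812, 176.64505004882812), (34.99396896362305, 35.50103759765625), 86.30238342285156) [649.07614393 176.73322894  95.74177969]
[628.04076428  56.25523274 332.46114021] 38.1
 lid80 (643.9, 115.9, 26.6, 2105, array([643.5, 116.9,  80.1]))
 lid80 (640.3, 54.7, 27.0, 1858, array([639.7,  55.2,  80.1]))
 lid80 (635.8, -7.2, 27.3, 1650, array([635.6,  -6.1,  80.1]))
 lid80 (629.7, -99.6, 58.1, 2798, array([629.8, -90.9,  80.1]))
 teal (640.6, 60.7, 27.9, 120, array([642.9,  74.7], dtype=float32), array([297., 147.]))
 teal (616.1, 4.2, 14.8, 37, array([615.1,   7.3], dtype=float32), array([275., 200.]))
 teal (657.8, 0.1, 14.7, 56, array([660.4,   3.9], dtype=float32), array([311., 203.]))
 teal (609.6, -58.7, 9.9, 25, array([608.8, -56.8], dtype=float32), array([271., 247.]))
 teal (658.9, -64.6, 11.8, 47, array([658.4, -63.4], dtype=float32), array([308., 251.]))
 teal (655.9, -131.9, 8.7, 24, array([ 655.6, -129.8], dtype=float32), array([305., 295.]))
 teal (624.9, -193.7, 29.1, 463, array([ 623.2, -206.9], dtype=float32), array([282., 342.]))
 yel (630.8, 162.1, 5.5, 21, array([629.7, 160.4], dtype=float32), array([287.,  72.]))
```

View pics/w11.png

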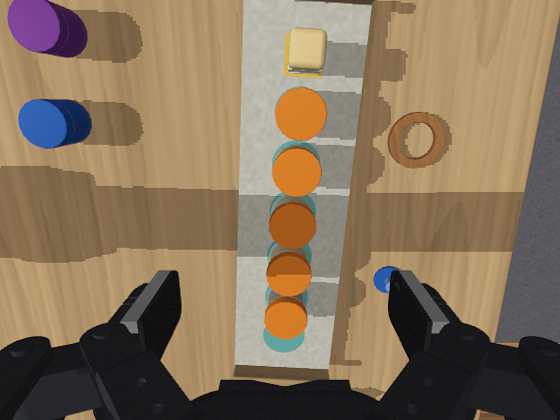

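The wrist view shows the light at (306,48) and the jars at (301,114), (297,171), (293,225), (289,274) and (286,319). All are within about 2 mm of their spots, so I'm handing in.

```bash
python3 -c "
from cell import *
print(sign_off())"
```

```text
the job is handed in; nothing more can be done
None
```

The night-feed shelf is set up and I handed the job in at about 38 s. Sign-off gives no verdict, so the result below rests on my own checks.

- **Light:** I pulled the green-lamp light, which was in the right-hand (-y) socket, out of the charger and stood it on the yellow square. The last wrist view puts it within about 2 mm of the middle.
- **Jars:** The five orange-lidded jars present stand upright on spots 1 to 5, with no gap. Each is within about 2 mm of its spot's middle, with lid tops at 80 mm as expected. I measured jars 1–4 from the light in the final wrist view. The jar on spot 5 was measured in the view just before it, because the fourth and fifth lids merged into one blob in the last one.
- **Left alone:** The last side and scene views show the red-lamp light still plugged in. The mug, warmer, pacifier, teething ring and the blue and purple look-alikes appear undisturbed; I judged those by eye.
- **Disagreements:** At the start, the scene and side cameras differed by up to about 8 mm on the jar positions. I used the wrist camera for every grasp and placement. My first move call was refused because the rows had no yaw value; the arm did not move.

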